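# Lay out a take-away order on the tray

## Task

Lay out this order on the grey tray with the things from the black mat: put the salad tub on the middle of the meal box's lid and the small dip pot on the middle of the tub, stand the coffee cup midway between the meal box and the ticket stand and in line with them, and stand the small squeeze bottle directly behind the cup (on its far side from the robot, square to the tray and midway too), with a gap of about 30 mm between cup and bottle. Set each thing down upright without dropping it, and do not shift the meal box or disturb the shaker and the toothpick holder.

Things in the scene. Friction and masses are not known exactly. Their poses are not given: they have to be found in the camera images.
- tray: grey plastic serving tray, fixed, 290 mm (its x) by 430 mm (its y), floor 5 mm thick, rim 14 mm high above the counter. Origin: centre of its underside on the counter. Its x axis points away from the robot (up to 0.15 rad turned), so 'behind' is +x of the tray; its y axis runs along its long side. It stands on the robot's left or on its right.
- mealbox: closed cream-coloured clamshell meal box, loose, 450 g, 118 mm square at the foot, widest 132 mm at the half-height flange (up to a 71 mm half-width at its front tab), flat lid 114 mm square, 60 mm high. Origin: centre of its underside on the tray floor; x and y axes parallel to the tray's. It stands near one end of the tray, with its centre 122 to 128 mm from the tray's middle along tray y, and 30 mm towards the robot from the tray's long middle line.
- stand: order-ticket stand, fixed to the tray: dark wooden disc 60 mm across and 14 mm thick, thin steel rod and a blank paper card 55 mm wide (along y), clip on top; 137 mm high in all. Origin: centre of its underside on the tray floor; axes parallel to the tray's. It stands at the other end of the tray than the meal box, on the same line parallel to tray y; the centres of the two are 244 to 256 mm apart.
- cup_mid (a point): brown paper coffee cup with a flat kraft-paper lid with a small dark sip hole, upright: 52 mm across at the foot, 57 mm below the lid, lid 60 mm across, 72 mm high, about 120 g. Point: on its axis half-way up, 36 mm above its underside; z is its axis. At the start it stands on the black mat.
- tub_mid (a point): wide shallow salad tub, clear with a flat white lid: 64 mm across, 42 mm high, about 120 g. Point: on its axis half-way up, 21 mm above its underside; z is its axis. At the start it stands on the black mat.
- dip_mid (a point): small dip pot, clear with a flat white lid: 44 mm across, 34 mm high, about 50 g. Point: on its axis half-way up, 17 mm above its underside; z is its axis. At the start it stands on the black mat.
- bottle_mid (a point): small white squeeze bottle with a pointed nozzle: body 44 mm across and straight up to 58 mm, shoulder and cap above, 88 mm high with the nozzle, about 90 g. Point: on its axis half-way up, 44 mm above its underside; z is its axis. At the start it stands on the black mat.
- shaker_mid (a point): bystander: glass salt shaker with a steel top, 42 mm across, 82 mm high, loose among the things on the mat. Point: on its axis half-way up. The mat is a flat black rubber mat 4 mm thick, 250 by 340 mm, fixed on the counter beside the tray; six things stand on it, at least 90 mm apart centre to centre in a rough grid of two rows of three (rows 120 mm apart in depth), in shuffled places.
- sticks_mid (a point): bystander: round wooden toothpick holder, 48 mm across, 50 mm high (sticks to 65 mm), loose among the things on the mat. Point: on its axis, 25 mm above its underside.

How it is judged:
By the outcome, as a careful person would: the job done as asked, in the order asked, and still so for the second after the job is handed in, with the robot touching nothing.
It also fails if it takes over 122 s, if anything falls off the work surface, if the arm or the gripper's body presses on something with over 40 N, if the wrist force passes 120 N, or if a joint passes its speed limit or range.

## Robot

A 6-joint arm with a two-finger parallel gripper is mounted at the origin on the work surface. World frame = base frame: x ahead of the robot, y to its left, z up, the work surface at z = 0. Lengths are in mm, angles in rad, forces in N, time in s.
With the tool pointing down it reaches from about 300 to 775 mm from the base axis. Payload 14.6 kg.
Tool frame: the origin (TCP) lies at the very end of the fingers, on their centre line; the grasp point (between the pads) lies 19 mm behind it; z points along the fingers, y is the line along which they close (so a half turn about z gives the same grasp; the last joint's range is limited). The gripper opens to 94 mm and grips with 3 to 60 N. Pads are 16 mm wide; open, the fingers measure 119 mm over their backs; the gripper's body (75 mm by 177 mm) begins 78 mm behind the grasp point.
Start: joints at [-1.414, 0.3, 1.521, -0, 1.321, -0.067], TCP at [122.059, -536.275, 205.446] pointing down, gripper open.
Joint ranges: [-3.03, 3.03], [-0.79, 2.21], [0.23, 2.52], [-1.04, 4.18], [0, 3.07], [-2.55, 2.55]. Speed limits (rad/s): [2.22, 2.22, 2.57, 3.14, 3.14, 3.14].

## Interface

Orientations are given as [roll, pitch, yaw] about the fixed x, y, z axes, in that order (R = Rz(yaw) Ry(pitch) Rx(roll)).
In Python, from cell import manip, camera, get_calibration gives the robot as it stands.
- The arm moves only by the tool arm_command, never from a script. Its argument "targets" is a list of rows, each an object of numbers: "hand": the opening, from -1 (shut) to 1 (fully open), so that 0 is half open; "x", "y", "z": the shift along the tool's x, y, z in m; "yaw": the turn about the tool's z in rad. In form: [{"hand": .., "x": .., "y": .., "z": .., "yaw": ..}, ...]. A call has 1 to 10 rows; each row shifts and turns the commanded pose from where the row before left it, along the tool's axes as they then stand; what a row does not reach is not made up. A row lasts 1/10 s, in which the tool goes at most 50 mm and 8.59 degrees, less where a joint would pass 70% of its speed; a pose out of reach is approached as far as the arm can. A call is refused whole if a number of a shift passes 0.05 or a number of a turn 0.15, either way. A call with a gripper value outside its range is refused whole. The fingers move at their own pace and stop on an object; "newtons" is the grip in N (left out, the last holds). Time passes only in rows, so rows that do not move let the fingers close. It gives the time, the measured TCP pose, the force, the opening and the grip force at its end, in the units of the state.
- manip.read_state(): the state, without advancing time (a new reading comes with each control period).
- camera(name): name is "scene" or "top" or "wrist"; returns the picture (480x640x3 uint8, red, green, blue); there is no depth.
- get_calibration(name): a dict with "K" (3x3 intrinsics, pixels), "cam_to_world" (4x4, takes a point from camera to world coordinates). Camera axes: x right, y up, looking along -z (the intrinsics and any distortion apply to the point x, -y, -z); pixel columns grow to the right and rows downward; lengths in mm; the calibration is good to about 2 mm. A picture is of the moment at which its call begins: read the wrist's pose just before it. get_calibration takes no time and is no camera call; for the wrist camera it gives the pose at the moment of the call.
- manip.sign_off(): hands the job in; it is judged then, once.
The state is a dict: "clock": time; "joints": joint angles; "qd": joint speeds; "effort": joint torques, N m; "eef_pos": TCP position; "eef_rot": TCP orientation; "wrist_force": force on the tool from outside, world axes, zero at the start; "moment": the same for the moment, N m; "finger_gap": finger opening in mm; "finger_force": force on a finger pad.
Only numpy, scipy, OpenCV 4.12 (cv2) and the standard library are available. Lean on these libraries where they do the work, as an engineer would, in place of code of your own. Each camera call takes 0.05 s, during which the arm holds its last target. There are 200 camera calls.

## Working session

There is one attempt and no reset: what is moved stays moved. The work goes in short steps, Python scripts to look and compute and a tool call to move; the robot and the scene stay as the last step left them, time stands still between calls to the robot, and variables do not carry over. Pictures are saved under pics/ and viewed, at most 14 in all, crops included, and the job is handed in when it is done.

Besides the shell and the picture viewer there is one more tool, called after "Request:" as name(argument=value, ...), one argument or row to a line, values as JSON. arm_command: Moves the arm, as the interface text tells. Its arguments: {"type":"object","properties":{"targets":{"type":"array"},"newtons":{"type":"number"}},"required":["targets"]}

```bash
ls; mkdir -p pics; python3 - <<'E'
from cell import manip,camera,get_calibration
import cv2,numpy as np
np.set_printoptions(precision=4,suppress=True)
for n in("top","scene"):
    cv2.imwrite(f"pics/{n}0.png",camera(n)[:,:,::-1])
    c=get_calibration(n);print(n,c)
print(manip.read_state())
E
```

```text
pics
top {'K': array([[462.4604,   0.    , 318.8572],
       [  0.    , 462.4604, 239.1721],
       [  0.    ,   0.    ,   1.    ]]), 'cam_to_world': array([[  0.024 ,   0.9823,  -0.1855, 364.813 ],
       [ -0.9996,   0.0257,   0.0068,  -4.8689],
       [  0.0115,   0.1853,   0.9826, 946.8785],
       [  0.    ,   0.    ,   0.    ,   1.    ]])}
scene {'K': array([[575.6363,   0.    , 323.2463],
       [  0.    , 575.6363, 240.743 ],
       [  0.    ,   0.    ,   1.    ]]), 'cam_to_world': array([[   0.6876,   -0.5183,    0.5086, 1126.1605],
       [   0.7261,    0.4971,   -0.4751, -567.4969],
       [  -0.0066,    0.6959,    0.7181,  926.3015],
       [   0.    ,    0.    ,    0.    ,    1.    ]])}
{'clock': 0.1, 'joints': array([-1.4136,  0.3004,  1.5215,  0.    ,  1.3207, -0.0666]), 'qd': array([ 0.0005, -0.0023, -0.0017,  0.0007, -0.0004, -0.0011]), 'effort': array([  0.0009, -53.2646, -35.3283,   0.071 ,   0.0235,  -0.0001]), 'eef_pos': array([ 122.037 , -536.0476,  204.9639]), 'eef_rot': array([-3.1406, -0.0001,  0.2238]), 'wrist_force': array([-0.3679, -0.1388,  0.1   ]), 'moment': array([ 0.0023,  0.0154, -0.0205]), 'finger_force': 0.0, 'finger_gap': 93.96724123361305}
```

View pics/top0.png

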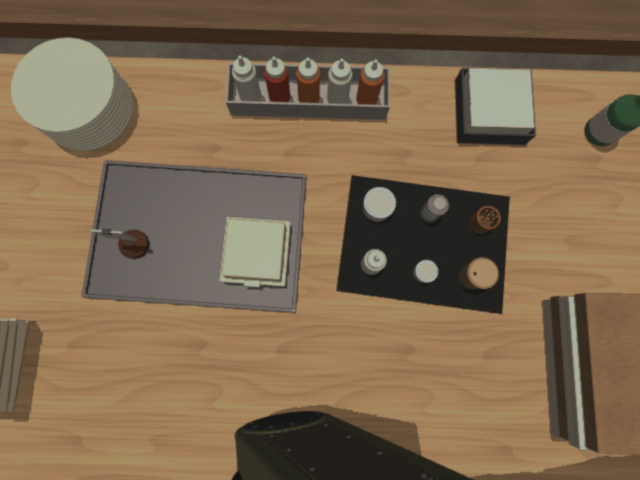

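View pics/scene0.png

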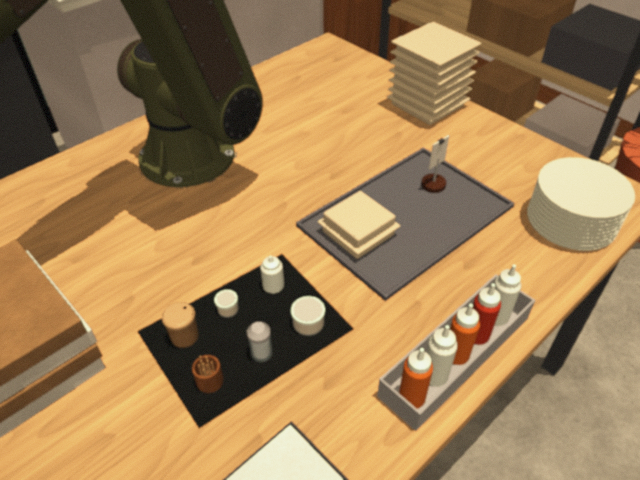

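The top view has the tray on the robot's left: box lid around (255,250), stand disc (133,243). On the mat are the tub (380,204), shaker (435,208), sticks (487,219), bottle (374,261), dip (426,271) and cup (482,274). The scene view agrees with this.

```bash
cat > h.py <<'E'
from cell import manip,camera,get_calibration
import cv2,numpy as np
np.set_printoptions(precision=2,suppress=True)
def px2w(c,uv,z):
    uv=np.atleast_2d(uv).astype(float);K=c["K"];T=c["cam_to_world"]
    d=np.c_[(uv[:,0]-K[0,2])/K[0,0],-(uv[:,1]-K[1,2])/K[1,1],-np.ones(len(uv))]@T[:3,:3].T
    o=T[:3,3];return o+d*((z-o[2])/d[:,2])[:,None]
def w2px(c,P):
    K=c["K"];T=c["cam_to_world"];p=(np.atleast_2d(P)-T[:3,3])@T[:3,:3]
    p=p*[1,-1,-1];q=p@K.T;return q[:,:2]/q[:,2:]
def blob(mask,seed):
    n,l,s,ce=cv2.connectedComponentsWithStats(mask.astype(np.uint8),connectivity=4)
    m=(l==l[int(seed[1]),int(seed[0])]);c,_=cv2.findContours(m.astype(np.uint8),0,1)
    c=max(c,key=len);return m,c,cv2.fitEllipse(c) if len(c)>5 else None
E
python3 - <<'E'
from h import *
c=get_calibration("top");im=cv2.imread("pics/top0.png")
for n,uv,z in[("tub",(380,204),46),("shaker",(437,201),80),("sticks",(488,214),65),("bottle",(375.5,255),85),("dip",(426.5,270.5),38),("cup",(483,273),76),("disc",(133,243.5),19)]:
    print(n,px2w(c,uv,z)[0],im[int(uv[1]),int(uv[0])])
print("rim",px2w(c,[(106,162),(306,175),(298,309),(83,296)],14))
print("lid",px2w(c,[(228,218),(286,221),(281,280),(222,275)],65))
crop=lambda x,y,w,h,k:cv2.resize(im[y:y+h,x:x+w],None,fx=k,fy=k,interpolation=cv2.INTER_CUBIC)
a=crop(78,155,235,160,3.4);cv2.imwrite("pics/traycrop.png",a);print(a.shape)
E
```

```text
tub [ 610.19 -132.55   46.  ] [149 168 169]
shaker [ 609.96 -238.67   80.  ] [134 145 155]
sticks [ 590.45 -342.8    65.  ] [ 56  79 101]
bottle [ 499.94 -118.47   85.  ] [143 161 155]
dip [ 478.87 -225.81   38.  ] [146 165 167]
cup [ 472.06 -323.98   76.  ] [101 137 165]
disc [521.19 365.41  19.  ] [43 48 60]
rim [[694.68 441.16  14.  ]
 [677.8   19.02  14.  ]
 [398.12  26.83  14.  ]
 [413.3  456.22  14.  ]]
lid [[568.73 167.4   65.  ]
 [565.74  54.03  65.  ]
 [450.2   59.27  65.  ]
 [456.92 172.08  65.  ]]
(544, 799, 3)
```

View pics/traycrop.png

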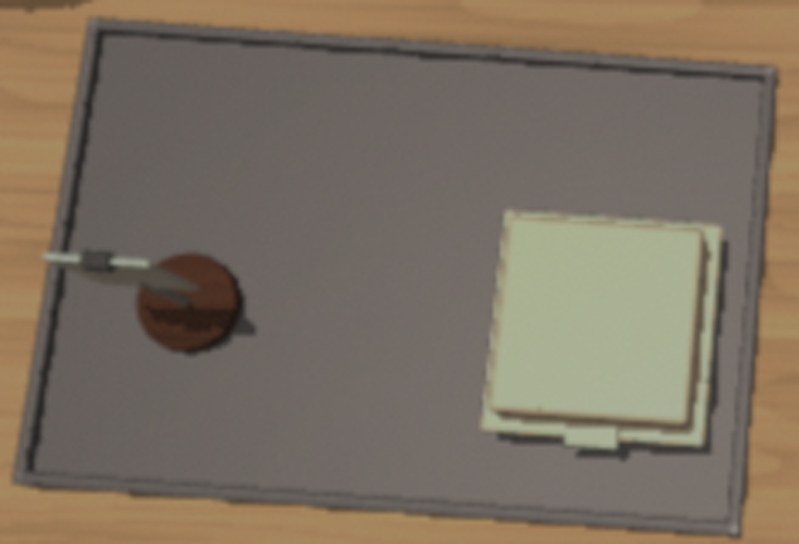

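The crop shows the rim corners at about (92,20), (777,68), (738,533) and (15,484). The lid corners are (512,219), (703,231), (690,425) and (493,410), and the disc centre is (189,302).

```bash
python3 - <<'E'
from h import *
c=get_calibration("top")
f=lambda p:(np.array(p,float)+.5)/3.4-.5+[78,155]
def fit(P,w,h):
    M=np.array([[w,h],[w,-h],[-w,-h],[-w,h]])/2;P=P[:,:2]
    A=P-P.mean(0);H=M.T@A;a=np.arctan2(H[0,1]-H[1,0],H[0,0]+H[1,1])
    R=np.array([[np.cos(a),-np.sin(a)],[np.sin(a),np.cos(a)]])
    return P.mean(0),a,A-M@R.T,R
tr=fit(px2w(c,f([(92,20),(777,68),(738,533),(15,484)]),14),290,430)
li=fit(px2w(c,f([(512,219),(703,231),(690,425),(493,410)]),65),114,114)
d=px2w(c,f([(189,302)]),18)[0,:2]
print(tr[:3]);print(li[:3]);print(d)
R=tr[3];print("tray frame box",(li[0]-tr[0])@R,"stand",(d-tr[0])@R)
# reprojection into scene
s=get_calibration("scene")
print(w2px(s,np.r_[np.c_[(np.array([[145,215],[145,-215],[-145,-215],[-145,215]])@R.T+tr[0]),[14]*4],[[*li[0],65],[*d,19]]]))
E
```

```text
(array([545.23, 238.5 ]), np.float64(-0.04556004904294735), array([[-2.02, -2.44],
       [-1.7 ,  1.56],
       [ 2.62,  2.91],
       [ 1.1 , -2.03]]))
(array([509.12, 113.68]), np.float64(-0.03812305733407935), array([[-1.63, -1.65],
       [-1.42,  2.46],
       [ 0.87,  1.18],
       [ 2.17, -1.99]]))
[521.43 365.34]
tray frame box [ -30.39 -126.33] stand [-29.55 125.63]
[[514.28 202.42]
 [384.75 296.96]
 [294.44 221.69]
 [422.4  146.49]
 [358.07 213.72]
 [433.05 180.95]]
```

Request:
arm_command(
  targets=[
    {"hand": 1,"yaw": -0.145,"z": -0.01},
    {"hand": 1,"yaw": -0.145,"z": -0.01},
    {"hand": 1,"yaw": -0.145,"z": -0.01},
    {"hand": 1,"yaw": -0.145,"z": -0.01},
    {"hand": 1,"yaw": -0.145,"z": -0.01},
    {"hand": 1,"yaw": -0.145,"z": -0.01},
    {"hand": 1,"yaw": -0.145,"z": -0.01},
    {"hand": 1,"yaw": -0.145,"z": -0.01},
    {"hand": 1,"yaw": -0.14,"z": -0.01},
    {"hand": 1},
  ],
)

```text
schema error: expected keys hand, x, y, z, yaw
```

Request:
arm_command(
  targets=[
    {"hand": 1,"x": 0,"y": 0,"z": -0.01,"yaw": -0.145},
    {"hand": 1,"x": 0,"y": 0,"z": -0.01,"yaw": -0.145},
    {"hand": 1,"x": 0,"y": 0,"z": -0.01,"yaw": -0.145},
    {"hand": 1,"x": 0,"y": 0,"z": -0.01,"yaw": -0.145},
    {"hand": 1,"x": 0,"y": 0,"z": -0.01,"yaw": -0.145},
    {"hand": 1,"x": 0,"y": 0,"z": -0.01,"yaw": -0.145},
    {"hand": 1,"x": 0,"y": 0,"z": -0.01,"yaw": -0.145},
    {"hand": 1,"x": 0,"y": 0,"z": -0.01,"yaw": -0.145},
    {"hand": 1,"x": 0,"y": 0,"z": -0.01,"yaw": -0.14},
    {"hand": 1,"x": 0,"y": 0,"z": 0,"yaw": 0},
  ],
)

```text
clock: 1.1
eef_pos: [122.1, -536.5, 296.3]
eef_rot: [3.141, 0.001, 1.526]
wrist_force: [0.6, -0.5, -0.4]
finger_gap: 94.1
finger_force: 0.0
```

Request:
arm_command(
  targets=[
    {"hand": 1,"x": 0.03,"y": 0.037,"z": 0,"yaw": 0},
    {"hand": 1,"x": 0.03,"y": 0.037,"z": 0,"yaw": 0},
    {"hand": 1,"x": 0.03,"y": 0.037,"z": 0,"yaw": 0},
    {"hand": 1,"x": 0.03,"y": 0.037,"z": 0,"yaw": 0},
    {"hand": 1,"x": 0.03,"y": 0.037,"z": 0,"yaw": 0},
    {"hand": 1,"x": 0.03,"y": 0.037,"z": 0,"yaw": 0},
    {"hand": 1,"x": 0.03,"y": 0.037,"z": 0,"yaw": 0},
    {"hand": 1,"x": 0.03,"y": 0.037,"z": 0,"yaw": 0},
    {"hand": 1,"x": 0.03,"y": 0.037,"z": 0,"yaw": 0},
    {"hand": 1,"x": 0.03,"y": 0.037,"z": 0,"yaw": 0},
  ],
)

```text
clock: 2.1
eef_pos: [507.0, -252.4, 294.7]
eef_rot: [-3.141, -0.0, 1.519]
wrist_force: [-0.1, -0.6, 0.8]
finger_gap: 93.9
finger_force: 0.0
```

```bash
python3 - <<'E'
from h import *
print(manip.read_state()["eef_pos"]);c=get_calibration("wrist");print(c)
cv2.imwrite("pics/w1.png",camera("wrist")[:,:,::-1])
for n,p in dict(tub=[610.2,-132.5,46],shaker=[610,-238.7,80],bottle=[500,-118.5,85],dip=[478.9,-225.8,38],cup=[472,-324,76],sticks=[590,-343,65]).items(): print(n,w2px(c,p)[0])
E
```

```text
[ 507.01 -252.41  294.7 ]
{'K': array([[376.39,   0.  , 320.09],
       [  0.  , 376.39, 232.5 ],
       [  0.  ,   0.  ,   1.  ]]), 'cam_to_world': array([[   1.  ,    0.05,    0.01,  510.7 ],
       [  -0.05,    0.97,    0.23, -185.42],
       [  -0.  ,   -0.23,    0.97,  473.65],
       [   0.  ,    0.  ,    0.  ,    1.  ]])}
tub [410.5   86.87]
shaker [417.58 189.84]
bottle [305.43  72.01]
dip [294.45 180.2 ]
cup [292.03 272.28]
sticks [396.21 279.61]
```

View pics/w1.png

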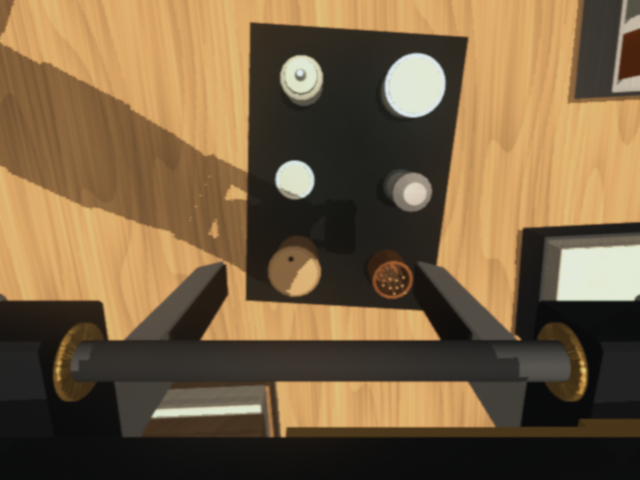

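The wrist view shows the bottle tip at (300,74), tub lid (415,86), dip (295,180), cup lid (295,269), shaker (415,193) and sticks (390,279). These agree with the top view.

```bash
python3 - <<'E'
from h import *
im=cv2.imread("pics/w1.png");c=get_calibration("wrist");g=im.min(2)
for n,s,z in[("tub",(415,86),46),("dip",(295,180),38)]:
    m,ct,e=blob(g>110,s);p=px2w(c,ct[:,0]+0.,z);print(n,e,cv2.minEnclosingCircle(p[:,:2].astype(np.float32)))
print(px2w(c,(295.5,270),76),px2w(c,(300.5,73.5),92),px2w(c,(415,194),86))
print("mat",px2w(c,[(251,24),(467,38),(247,300)],4))
E
```

```text
tub ((414.5450744628906, 84.86786651611328), (59.9010124206543, 64.89778900146484), 25.427663803100586) ((617.9373168945312, -126.6198959350586), 32.86279296875)
dip ((294.6527404785156, 179.00997924804688), (37.24375915527344, 38.986106872558594), 120.3848648071289) ((482.9305419921875, -220.91917419433594), 22.61158561706543)
[[ 480.36 -317.1    76.  ]] [[ 498.99 -116.64   92.  ]] [[ 609.67 -237.36   86.  ]]
mat [[ 442.67  -46.59    4.  ]
 [ 687.54  -73.13    4.  ]
 [ 406.71 -380.61    4.  ]]
```

```bash
python3 - <<'E'
from h import *
for i in range(3): camera("wrist")
c=get_calibration("wrist");im=camera("wrist")[:,:,::-1].copy();print(manip.read_state()["eef_pos"],c["cam_to_world"][:3,3]);g=im.min(2)
cv2.imwrite("pics/w2.png",im);np.save("w2c.npy",c)
def lidc(n,mask,s,z):
    m,ct,e=blob(mask,s);p=px2w(c,ct[:,0]+0.,z);print(n,e[0],cv2.fitEllipse(p[:,:2].astype(np.float32)))
lidc("tub",g>110,(415,86),46);lidc("dip",g>110,(295,180),38)
cv2.imwrite("pics/w2c.png",cv2.resize(im[20:310,240:475],None,fx=2.05,fy=2.05,interpolation=2))
E
```

```text
[ 505.37 -254.14  294.76] [ 509.58 -186.44  473.33]
tub (416.1528625488281, 84.17683410644531) ((614.4659423828125, -131.29637145996094), (64.29657745361328, 64.77474975585938), 111.96505737304688)
dip (295.7167053222656, 178.16270446777344) ((479.202392578125, -224.75051879882812), (43.03044509887695, 44.75761032104492), 65.4751968383789)
```

View pics/w2c.png

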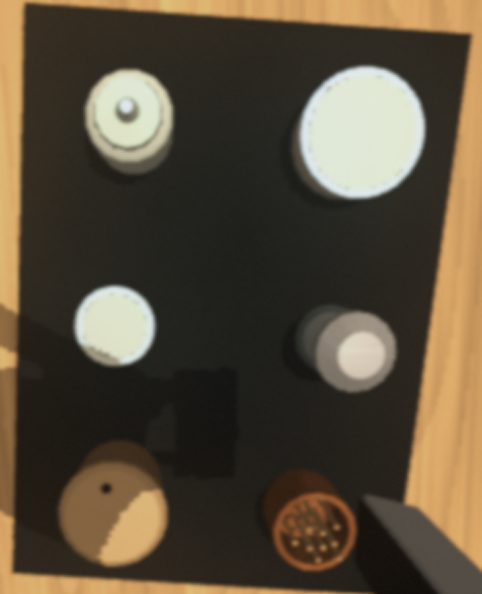

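The crop shows the cup lid centre at (113.5,513), the nozzle tip at (127,107), and the tub and dip unobstructed.

```bash
python3 - <<'E'
from h import *
c=np.load("w2c.npy",allow_pickle=True).item()
f=lambda p:(np.array(p,float)+.5)/2.05-.5+[240,20]
print("cup",px2w(c,f((113.5,513)),76),"bot",px2w(c,f((127,107)),92),px2w(c,f((128,116)),70),"shaker",px2w(c,f((361,356)),86),"sticks",px2w(c,f((315,532)),54))
t=get_calibration("top");im=cv2.imread("pics/top0.png");g=im.min(2)
for s,z in[((380,204),46),((426,271),38)]:
    m,ct,e=blob(g>110,s);p=px2w(t,ct[:,0]+0.,z);print(cv2.fitEllipse(p[:,:2].astype(np.float32)))
print(px2w(t,(482.5,273.5),76))
E
```

```text
cup [[ 474.65 -322.39   76.  ]] bot [[ 495.05 -120.45   92.  ]] [[ 494.45 -120.76   70.  ]] shaker [[ 605.38 -242.02   86.  ]] sticks [[ 587.82 -347.1    54.  ]]
((614.1851196289062, -131.37615966796875), (62.66110610961914, 62.99562454223633), 78.1570053100586)
((478.6941223144531, -225.54217529296875), (42.37923812866211, 43.1278076171875), 130.22991943359375)
[[ 471.08 -322.99   76.  ]]
```

Request:
arm_command(
  targets=[
    {"hand": 1,"x": 0.0255,"y": 0.0206,"z": 0.03,"yaw": 0},
    {"hand": 1,"x": 0.0255,"y": 0.0206,"z": 0.03,"yaw": 0},
    {"hand": 1,"x": 0.0255,"y": 0.0206,"z": 0.03,"yaw": 0},
    {"hand": 1,"x": 0.0255,"y": 0.0206,"z": 0.03,"yaw": 0},
    {"hand": 1,"x": 0.0255,"y": 0.0206,"z": 0.03,"yaw": 0},
    {"hand": 1,"x": 0,"y": 0,"z": 0.03,"yaw": 0},
    {"hand": 1,"x": 0,"y": 0,"z": 0,"yaw": 0},
    {"hand": 1,"x": 0,"y": 0,"z": 0,"yaw": 0},
  ],
)

```text
clock: 3.15
eef_pos: [614.2, -132.8, 116.3]
eef_rot: [3.142, 0.0, 1.521]
wrist_force: [0.5, -1.2, -0.4]
finger_gap: 94.1
finger_force: 0.0
```

Request:
arm_command(
  targets=[
    {"hand": 1,"x": 0.0015,"y": 0,"z": 0.03,"yaw": 0},
    {"hand": 1,"x": 0,"y": 0,"z": 0.03,"yaw": 0},
    {"hand": 1,"x": 0,"y": 0,"z": 0.025,"yaw": 0},
    {"hand": 1,"x": 0,"y": 0,"z": 0.015,"yaw": 0},
    {"hand": 1,"x": 0,"y": 0,"z": 0.006,"yaw": 0},
    {"hand": 1,"x": 0,"y": 0,"z": 0,"yaw": 0},
    {"hand": 1,"x": 0,"y": 0,"z": 0,"yaw": 0},
  ],
  newtons=15,
)

```text
clock: 3.85
eef_pos: [615.5, -130.4, 11.1]
eef_rot: [3.139, 0.0, 1.523]
wrist_force: [0.9, -0.1, 0.6]
finger_gap: 94.0
finger_force: 0.0
```

Request:
arm_command(
  targets=[
    {"hand": 0.2,"x": 0,"y": 0,"z": 0,"yaw": 0},
    {"hand": 0.2,"x": 0,"y": 0,"z": 0,"yaw": 0},
    {"hand": 0.2,"x": 0,"y": 0,"z": 0,"yaw": 0},
    {"hand": 0.2,"x": 0,"y": 0,"z": 0,"yaw": 0},
    {"hand": 0.2,"x": 0,"y": 0,"z": 0,"yaw": 0},
    {"hand": 0.2,"x": 0,"y": 0,"z": 0,"yaw": 0},
  ],
)

```text
clock: 4.45
eef_pos: [614.8, -130.0, 9.6]
eef_rot: [3.141, 0.0, 1.524]
wrist_force: [-0.7, 0.3, 2.5]
finger_gap: 63.1
finger_force: 15.0
```

Request:
arm_command(
  targets=[
    {"hand": 0.2,"x": 0,"y": 0,"z": -0.015,"yaw": 0},
    {"hand": 0.2,"x": 0,"y": 0,"z": -0.03,"yaw": 0},
    {"hand": 0.2,"x": 0,"y": 0,"z": -0.04,"yaw": 0},
    {"hand": 0.2,"x": 0.015,"y": -0.007,"z": -0.035,"yaw": 0},
    {"hand": 0.2,"x": 0.03,"y": -0.015,"z": -0.02,"yaw": 0},
    {"hand": 0.2,"x": 0.04,"y": -0.02,"z": 0,"yaw": 0},
    {"hand": 0.2,"x": 0.04,"y": -0.02,"z": 0,"yaw": 0},
    {"hand": 0.2,"x": 0.04,"y": -0.02,"z": 0,"yaw": 0},
    {"hand": 0.2,"x": 0.04,"y": -0.02,"z": 0,"yaw": 0},
    {"hand": 0.2,"x": 0.02,"y": -0.01,"z": 0,"yaw": 0},
  ],
)

```text
clock: 5.45
eef_pos: [512.0, 102.6, 150.6]
eef_rot: [3.141, -0.0, 1.526]
wrist_force: [0.4, -1.1, -1.2]
finger_gap: 63.4
finger_force: 15.0
```

Request:
arm_command(
  targets=[
    {"hand": 0.2,"x": 0.012,"y": -0.005,"z": 0,"yaw": 0},
    {"hand": 0.2,"x": 0,"y": 0,"z": 0,"yaw": 0},
    {"hand": 0.2,"x": 0,"y": 0,"z": 0,"yaw": 0},
  ],
)

```text
clock: 5.75
eef_pos: [509.4, 111.5, 149.7]
eef_rot: [3.141, 0.0, 1.524]
wrist_force: [-0.3, -1.5, -1.9]
finger_gap: 63.5
finger_force: 15.0
```

```bash
python3 - <<'E'
from h import *
for i in range(2): camera("wrist")
c=get_calibration("wrist");im=camera("wrist")[:,:,::-1].copy();s=manip.read_state();print(s["eef_pos"],s["eef_rot"],s["finger_gap"],s["finger_force"])
cv2.imwrite("pics/w3.png",im);np.save("w3c.npy",c)
E
```

```text
[509.36 111.24 149.38] [-3.14  0.    1.52] 63.1562001480052 14.999873042106628
```

View pics/w3.png

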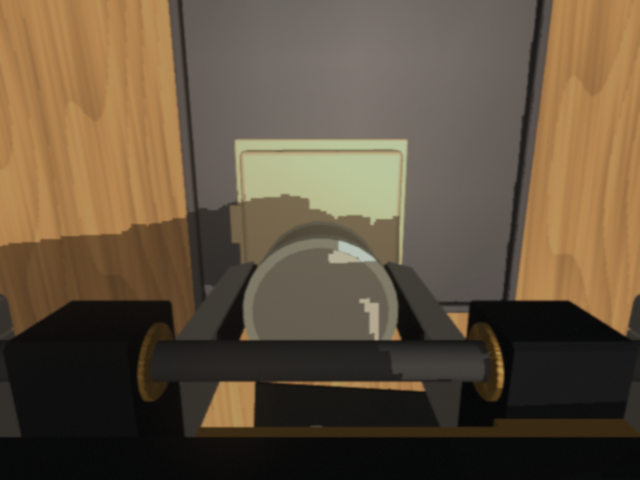

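The wrist view shows the box lid's far edge at row 151, running from column 242 to 403. The held tub is centred at about (320,305).

```bash
python3 - <<'E'
from h import *
c=np.load("w3c.npy",allow_pickle=True).item()
p=px2w(c,[(242,151),(404,151),(241,230),(403,230)],65);print(p, "lid centre est",p[:2,:2].mean(0)+57*np.array([-.047,-.999]))
print("tub",px2w(c,[(245,305),(397,305),(320,237)],149.4-5.6+42))
E
```

```text
[[459.26 175.28  65.  ]
 [569.95 169.84  65.  ]
 [453.15 120.04  65.  ]
 [569.38 114.32  65.  ]] lid centre est [511.92 115.62]
tub [[479.04 115.36 185.8 ]
 [541.03 112.3  185.8 ]
 [511.03 142.44 185.8 ]]
```

Request:
arm_command(
  targets=[
    {"hand": 0.2,"x": 0.004,"y": 0.0005,"z": 0.02,"yaw": 0},
    {"hand": 0.2,"x": 0,"y": 0,"z": 0.025,"yaw": 0},
    {"hand": 0.2,"x": 0,"y": 0,"z": 0.02,"yaw": 0},
    {"hand": 0.2,"x": 0,"y": 0,"z": 0.007,"yaw": 0},
    {"hand": 0.2,"x": 0,"y": 0,"z": 0.002,"yaw": 0},
    {"hand": 0.2,"x": 0,"y": 0,"z": 0.001,"yaw": 0},
    {"hand": 0.2,"x": 0,"y": 0,"z": 0.001,"yaw": 0},
    {"hand": 0.2,"x": 0,"y": 0,"z": 0,"yaw": 0},
    {"hand": 0.2,"x": 0,"y": 0,"z": 0,"yaw": 0},
  ],
)

```text
clock: 6.8
eef_pos: [509.9, 116.3, 73.9]
eef_rot: [3.141, -0.0, 1.524]
wrist_force: [-0.6, 0.4, -0.8]
finger_gap: 63.6
finger_force: 15.0
```

Request:
arm_command(
  targets=[
    {"hand": 0.2,"x": 0,"y": 0,"z": 0.001,"yaw": 0},
    {"hand": 0.2,"x": 0,"y": 0,"z": 0.001,"yaw": 0},
    {"hand": 0.2,"x": 0,"y": 0,"z": 0.0005,"yaw": 0},
    {"hand": 0.2,"x": 0,"y": 0,"z": 0,"yaw": 0},
    {"hand": 0.2,"x": 0,"y": 0,"z": 0,"yaw": 0},
  ],
)

```text
clock: 7.3
eef_pos: [509.6, 116.2, 70.9]
eef_rot: [-3.142, 0.0, 1.524]
wrist_force: [0.1, -0.0, 0.0]
finger_gap: 63.1
finger_force: 15.0
```

Request:
arm_command(
  targets=[
    {"hand": 0.2,"x": 0,"y": 0,"z": 0.0005,"yaw": 0},
    {"hand": 0.2,"x": 0,"y": 0,"z": 0,"yaw": 0},
    {"hand": 0.2,"x": 0,"y": 0,"z": 0,"yaw": 0},
  ],
)

```text
clock: 7.6
eef_pos: [509.7, 116.2, 70.6]
eef_rot: [3.141, -0.0, 1.524]
wrist_force: [0.3, 0.4, 1.9]
finger_gap: 63.5
finger_force: 15.0
```

Request:
arm_command(
  targets=[
    {"hand": 0.5,"x": 0,"y": 0,"z": 0,"yaw": 0},
    {"hand": 0.9,"x": 0,"y": 0,"z": 0,"yaw": 0},
    {"hand": 0.9,"x": 0,"y": 0,"z": 0,"yaw": 0},
    {"hand": 0.9,"x": 0,"y": 0,"z": 0,"yaw": 0},
    {"hand": 0.9,"x": 0,"y": 0,"z": -0.015,"yaw": 0},
    {"hand": 0.9,"x": 0,"y": 0,"z": -0.035,"yaw": 0},
    {"hand": 0.9,"x": 0,"y": 0,"z": -0.04,"yaw": 0},
    {"hand": 0.9,"x": -0.025,"y": 0,"z": -0.035,"yaw": 0},
    {"hand": 0.9,"x": -0.04,"y": 0,"z": 0,"yaw": 0},
    {"hand": 0.9,"x": -0.04,"y": 0,"z": 0,"yaw": 0},
  ],
)

```text
clock: 8.6
eef_pos: [504.8, 10.4, 196.6]
eef_rot: [3.139, 0.0, 1.525]
wrist_force: [0.1, -0.4, -1.5]
finger_gap: 89.3
finger_force: 0.0
```

```bash
python3 - <<'E'
from h import *
for i in range(3): camera("wrist")
c=get_calibration("wrist");im=camera("wrist")[:,:,::-1].copy();s=manip.read_state();print(s["eef_pos"],s["eef_rot"],s["finger_gap"])
cv2.imwrite("pics/w4.png",im);np.save("w4c.npy",c)
E
```

```text
[504.69  10.95 195.47] [ 3.14 -0.    1.52] 89.14303501860472
```

View pics/w4.png

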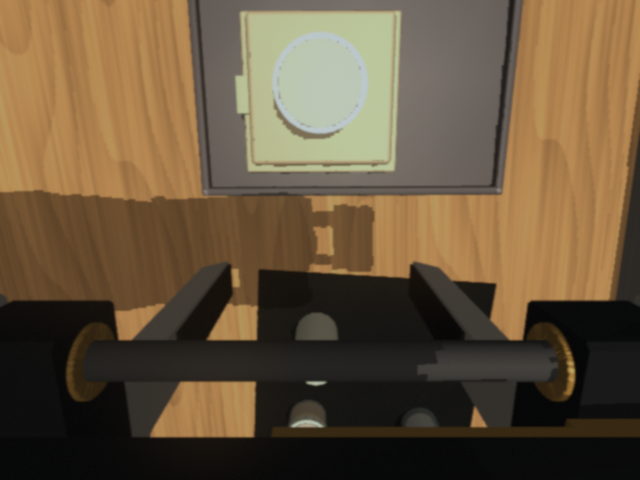

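The tub is upright on the lid, with its centre at about (320,83). The lid corners are about (247,13), (399,12), (391,162) and (253,163).

```bash
python3 - <<'E'
from h import *
c=np.load("w4c.npy",allow_pickle=True).item();im=cv2.imread("pics/w4.png")
p=px2w(c,[(247,13),(399,12),(391,162),(253,163)],65);print(p,p.mean(0))
q=px2w(c,[(273,83),(367.5,83),(320,33),(320,133)],107);print(q,q[:2,0].mean(),q[2:,1].mean())
E
```

```text
[[458.85 172.98  65.  ]
 [571.5  167.95  65.  ]
 [564.8   58.66  65.  ]
 [453.2   63.53  65.  ]] [512.09 115.78  65.  ]
[[478.81 117.05 107.  ]
 [541.8  113.86 107.  ]
 [511.68 145.88 107.  ]
 [508.5   83.24 107.  ]] 510.3054381329145 114.5587131725676
```

Request:
arm_command(
  targets=[
    {"hand": 0.9,"x": -0.035,"y": -0.002,"z": 0,"yaw": 0},
    {"hand": 0.9,"x": -0.042,"y": -0.003,"z": 0,"yaw": 0},
    {"hand": 0.9,"x": -0.04,"y": -0.003,"z": 0.015,"yaw": 0},
    {"hand": 0.9,"x": -0.04,"y": -0.003,"z": 0.02,"yaw": 0},
    {"hand": 0.9,"x": -0.04,"y": -0.002,"z": 0.02,"yaw": 0},
    {"hand": 0.9,"x": -0.03,"y": -0.002,"z": 0.02,"yaw": 0},
    {"hand": 0.9,"x": -0.01,"y": 0,"z": 0.02,"yaw": 0},
    {"hand": 0.9,"x": 0,"y": 0,"z": 0,"yaw": 0},
    {"hand": 0.9,"x": 0,"y": 0,"z": 0,"yaw": 0},
  ],
)

```text
clock: 9.7
eef_pos: [479.1, -223.6, 100.7]
eef_rot: [-3.141, -0.0, 1.525]
wrist_force: [-0.3, -0.2, 1.3]
finger_gap: 89.2
finger_force: 0.0
```

Request:
arm_command(
  targets=[
    {"hand": 0.6,"x": -0.0015,"y": 0,"z": 0.03,"yaw": 0},
    {"hand": 0.6,"x": 0,"y": 0,"z": 0.03,"yaw": 0},
    {"hand": 0.6,"x": 0,"y": 0,"z": 0.02,"yaw": 0},
    {"hand": 0.6,"x": 0,"y": 0,"z": 0.011,"yaw": 0},
    {"hand": 0.6,"x": 0,"y": 0,"z": 0,"yaw": 0},
    {"hand": 0.6,"x": 0,"y": 0,"z": 0,"yaw": 0},
  ],
  newtons=10,
)

```text
clock: 10.3
eef_pos: [479.4, -226.0, 10.8]
eef_rot: [3.14, 0.001, 1.525]
wrist_force: [0.2, 0.7, -0.1]
finger_gap: 75.0
finger_force: 0.0
```

Request:
arm_command(
  targets=[
    {"hand": -0.3,"x": 0,"y": 0,"z": 0,"yaw": 0},
    {"hand": -0.3,"x": 0,"y": 0,"z": 0,"yaw": 0},
    {"hand": -0.3,"x": 0,"y": 0,"z": 0,"yaw": 0},
    {"hand": -0.3,"x": 0,"y": 0,"z": 0,"yaw": 0},
    {"hand": -0.3,"x": 0,"y": 0,"z": 0,"yaw": 0},
    {"hand": -0.3,"x": 0,"y": 0,"z": 0,"yaw": 0},
    {"hand": -0.3,"x": 0,"y": 0,"z": 0,"yaw": 0},
  ],
)

```text
clock: 11.0
eef_pos: [478.6, -226.3, 9.6]
eef_rot: [3.141, 0.0, 1.524]
wrist_force: [-1.6, 0.8, 3.4]
finger_gap: 43.2
finger_force: 10.0
```

Request:
arm_command(
  targets=[
    {"hand": -0.3,"x": 0,"y": 0,"z": -0.015,"yaw": 0},
    {"hand": -0.3,"x": 0,"y": 0,"z": -0.035,"yaw": 0},
    {"hand": -0.3,"x": 0,"y": 0,"z": -0.045,"yaw": 0},
    {"hand": -0.3,"x": 0.015,"y": 0.001,"z": -0.045,"yaw": 0},
    {"hand": -0.3,"x": 0.03,"y": 0.002,"z": -0.03,"yaw": 0},
    {"hand": -0.3,"x": 0.045,"y": 0.003,"z": 0,"yaw": 0},
    {"hand": -0.3,"x": 0.045,"y": 0.003,"z": 0,"yaw": 0},
    {"hand": -0.3,"x": 0.045,"y": 0.003,"z": 0,"yaw": 0},
    {"hand": -0.3,"x": 0.045,"y": 0.003,"z": 0,"yaw": 0},
    {"hand": -0.3,"x": 0.045,"y": 0.001,"z": 0,"yaw": 0},
  ],
)

```text
clock: 12.0
eef_pos: [507.0, 44.6, 179.4]
eef_rot: [-3.142, 0.0, 1.524]
wrist_force: [-0.2, -0.1, -1.0]
finger_gap: 43.3
finger_force: 10.0
```

Request:
arm_command(
  targets=[
    {"hand": -0.3,"x": 0.04,"y": 0,"z": 0,"yaw": 0},
    {"hand": -0.3,"x": 0.025,"y": 0,"z": 0,"yaw": 0},
    {"hand": -0.3,"x": 0.006,"y": 0,"z": 0,"yaw": 0},
    {"hand": -0.3,"x": 0,"y": 0,"z": 0.02,"yaw": 0},
    {"hand": -0.3,"x": 0,"y": 0,"z": 0,"yaw": 0},
    {"hand": -0.3,"x": 0,"y": 0,"z": 0,"yaw": 0},
  ],
)

```text
clock: 12.6
eef_pos: [510.5, 113.0, 159.6]
eef_rot: [-3.141, 0.0, 1.523]
wrist_force: [-0.1, 0.0, -0.3]
finger_gap: 43.5
finger_force: 10.0
```

Request:
arm_command(
  targets=[
    {"hand": -0.3,"x": 0.001,"y": 0,"z": 0.015,"yaw": 0},
    {"hand": -0.3,"x": 0,"y": 0,"z": 0.018,"yaw": 0},
    {"hand": -0.3,"x": 0,"y": 0,"z": 0.007,"yaw": 0},
    {"hand": -0.3,"x": 0,"y": 0,"z": 0.003,"yaw": 0},
    {"hand": -0.3,"x": 0,"y": 0,"z": 0.001,"yaw": 0},
    {"hand": -0.3,"x": 0,"y": 0,"z": 0.001,"yaw": 0},
    {"hand": -0.3,"x": 0,"y": 0,"z": 0,"yaw": 0},
    {"hand": -0.3,"x": 0,"y": 0,"z": 0,"yaw": 0},
  ],
)

```text
clock: 13.4
eef_pos: [510.7, 114.7, 114.9]
eef_rot: [3.141, -0.0, 1.524]
wrist_force: [0.7, 0.2, -0.5]
finger_gap: 43.6
finger_force: 10.0
```

Request:
arm_command(
  targets=[
    {"hand": -0.3,"x": 0,"y": 0,"z": 0.001,"yaw": 0},
    {"hand": -0.3,"x": 0,"y": 0,"z": 0.0006,"yaw": 0},
    {"hand": -0.3,"x": 0,"y": 0,"z": 0,"yaw": 0},
    {"hand": -0.3,"x": 0,"y": 0,"z": 0,"yaw": 0},
  ],
)

```text
clock: 13.8
eef_pos: [510.6, 114.7, 112.8]
eef_rot: [-3.142, 0.0, 1.524]
wrist_force: [-0.3, -0.4, 0.3]
finger_gap: 43.5
finger_force: 10.0
```

Request:
arm_command(
  targets=[
    {"hand": -0.3,"x": 0,"y": 0,"z": 0.0005,"yaw": 0},
    {"hand": -0.3,"x": 0,"y": 0,"z": 0,"yaw": 0},
    {"hand": -0.3,"x": 0,"y": 0,"z": 0,"yaw": 0},
  ],
)

```text
clock: 14.1
eef_pos: [510.6, 114.7, 112.6]
eef_rot: [3.141, -0.0, 1.524]
wrist_force: [-1.7, 0.4, 5.1]
finger_gap: 43.5
finger_force: 10.0
```

Request:
arm_command(
  targets=[
    {"hand": 0.1,"x": 0,"y": 0,"z": 0,"yaw": 0},
    {"hand": 0.5,"x": 0,"y": 0,"z": 0,"yaw": 0},
    {"hand": 0.6,"x": 0,"y": 0,"z": 0,"yaw": 0},
    {"hand": 0.6,"x": 0,"y": 0,"z": -0.01,"yaw": 0},
    {"hand": 0.6,"x": 0,"y": 0,"z": -0.035,"yaw": 0},
    {"hand": 0.6,"x": 0,"y": 0,"z": -0.04,"yaw": 0},
    {"hand": 0.9,"x": -0.025,"y": 0,"z": -0.02,"yaw": 0},
    {"hand": 0.9,"x": -0.04,"y": 0,"z": 0,"yaw": 0},
    {"hand": 0.9,"x": -0.04,"y": 0,"z": 0,"yaw": 0},
  ],
)

```text
clock: 15.0
eef_pos: [505.6, 8.9, 218.8]
eef_rot: [3.14, 0.0, 1.525]
wrist_force: [0.4, 0.4, 0.4]
finger_gap: 89.0
finger_force: 0.0
```

```bash
python3 - <<'E'
from h import *
for i in range(3): camera("wrist")
c=get_calibration("wrist");im=camera("wrist")[:,:,::-1].copy();s=manip.read_state();print(s["eef_pos"],s["eef_rot"],s["finger_gap"])
cv2.imwrite("pics/w5.png",im);np.save("w5c.npy",c)
E
```

```text
[505.68   9.41 217.97] [ 3.14 -0.    1.52] 89.42590045215937
```

View pics/w5.png

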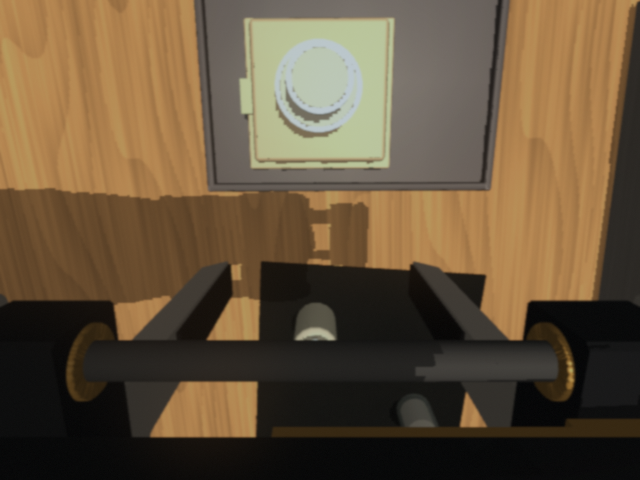

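The dip pot stands on the tub: dip centre (320,79), tub centre (319,87), which looks concentric. Next is the cup.

Request:
arm_command(
  targets=[
    {"hand": 1,"x": -0.035,"y": -0.002,"z": 0,"yaw": 0},
    {"hand": 1,"x": -0.045,"y": -0.002,"z": 0,"yaw": 0},
    {"hand": 1,"x": -0.045,"y": -0.002,"z": 0,"yaw": 0},
    {"hand": 1,"x": -0.045,"y": -0.002,"z": 0,"yaw": 0},
    {"hand": 1,"x": -0.045,"y": -0.002,"z": 0.01,"yaw": 0},
    {"hand": 1,"x": -0.04,"y": -0.002,"z": 0.025,"yaw": 0},
    {"hand": 1,"x": -0.035,"y": -0.002,"z": 0.03,"yaw": 0},
    {"hand": 1,"x": -0.03,"y": -0.002,"z": 0.03,"yaw": 0},
    {"hand": 1,"x": -0.013,"y": 0,"z": 0.015,"yaw": 0},
    {"hand": 1,"x": 0,"y": 0,"z": 0,"yaw": 0},
  ],
)

```text
clock: 16.2
eef_pos: [473.6, -321.8, 105.2]
eef_rot: [-3.138, -0.002, 1.523]
wrist_force: [0.3, -0.2, -0.8]
finger_gap: 93.9
finger_force: 0.0
```

```bash
python3 - <<'E'
from h import *
c=np.load("w5c.npy",allow_pickle=True).item()
q=px2w(c,[(286,79),(354,79),(320,43),(320,115)],141);print("dip",q[:2,0].mean(),q[2:,1].mean(),q)
q=px2w(c,[(275,86),(363,86),(319,40),(319,132)],107);print("tub",q[:2,0].mean(),q[2:,1].mean())
for i in range(2): camera("wrist")
print(manip.read_state()["eef_pos"])
E
```

```text
dip 511.1923827430359 114.20900790291695 [[489.55 115.75 141.  ]
 [532.83 113.56 141.  ]
 [512.26 135.69 141.  ]
 [510.08  92.73 141.  ]]
tub 510.52996466635125 114.33209221211425
[ 474.76 -321.09  107.99]
```

Request:
arm_command(
  targets=[
    {"hand": 1,"x": -0.0014,"y": 0,"z": 0.02,"yaw": 0},
    {"hand": 1,"x": 0,"y": 0,"z": 0.03,"yaw": 0},
    {"hand": 1,"x": 0,"y": 0,"z": 0.025,"yaw": 0},
    {"hand": 1,"x": 0,"y": 0,"z": 0.012,"yaw": 0},
    {"hand": 1,"x": 0,"y": 0,"z": 0,"yaw": 0},
    {"hand": 1,"x": 0,"y": 0,"z": 0,"yaw": 0},
  ],
  newtons=14,
)

```text
clock: 16.9
eef_pos: [474.9, -323.4, 21.9]
eef_rot: [3.14, 0.001, 1.525]
wrist_force: [-0.1, -0.4, -0.4]
finger_gap: 94.2
finger_force: 0.0
```

Request:
arm_command(
  targets=[
    {"hand": 0,"x": 0,"y": 0,"z": 0,"yaw": 0},
    {"hand": 0,"x": 0,"y": 0,"z": 0,"yaw": 0},
    {"hand": 0,"x": 0,"y": 0,"z": 0,"yaw": 0},
    {"hand": 0,"x": 0,"y": 0,"z": 0,"yaw": 0},
    {"hand": 0,"x": 0,"y": 0,"z": 0,"yaw": 0},
    {"hand": 0,"x": 0,"y": 0,"z": 0,"yaw": 0},
    {"hand": 0,"x": 0,"y": 0,"z": 0,"yaw": 0},
  ],
)

```text
clock: 17.6
eef_pos: [474.0, -323.5, 20.5]
eef_rot: [3.142, 0.0, 1.524]
wrist_force: [-0.7, -0.6, 2.3]
finger_gap: 59.0
finger_force: 14.0
```

Request:
arm_command(
  targets=[
    {"hand": 1,"x": 0.001,"y": 0,"z": 0,"yaw": 0},
    {"hand": 1,"x": 0,"y": 0,"z": 0,"yaw": 0},
    {"hand": 1,"x": 0,"y": 0,"z": -0.02,"yaw": 0},
    {"hand": 1,"x": 0,"y": 0,"z": -0.007,"yaw": 0},
    {"hand": 1,"x": 0,"y": 0,"z": 0,"yaw": 0},
    {"hand": 0,"x": 0,"y": 0,"z": 0,"yaw": 0},
    {"hand": 0,"x": 0,"y": 0,"z": 0,"yaw": 0},
    {"hand": 0,"x": 0,"y": 0,"z": 0,"yaw": 0},
    {"hand": 0,"x": 0,"y": 0,"z": 0,"yaw": 0},
    {"hand": 0,"x": 0,"y": 0,"z": 0,"yaw": 0},
  ],
)

```text
clock: 18.6
eef_pos: [473.9, -322.4, 47.1]
eef_rot: [-3.141, -0.0, 1.524]
wrist_force: [0.7, -0.1, -0.7]
finger_gap: 58.9
finger_force: 14.0
```

Request:
arm_command(
  targets=[
    {"hand": 0,"x": 0,"y": 0,"z": 0,"yaw": 0},
    {"hand": 0,"x": 0,"y": 0,"z": -0.01,"yaw": 0},
    {"hand": 0,"x": 0,"y": 0,"z": -0.02,"yaw": 0},
    {"hand": 0,"x": 0,"y": 0,"z": 0,"yaw": 0},
    {"hand": 0,"x": 0,"y": 0,"z": 0,"yaw": 0},
  ],
)

```text
clock: 19.1
eef_pos: [474.1, -322.5, 77.5]
eef_rot: [3.141, 0.0, 1.524]
wrist_force: [0.2, 0.6, -1.1]
finger_gap: 59.0
finger_force: 14.0
```

```bash
python3 - <<'E'
from h import *
cv2.imwrite("pics/s5.png",cv2.resize(camera("scene")[200:440,100:360,::-1],None,fx=2.3,fy=2.3,interpolation=2))
E
```

```text
(no output)
```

View pics/s5.png

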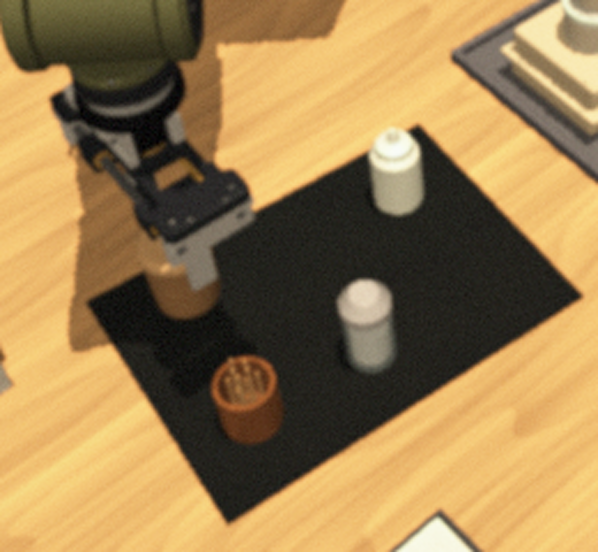

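The cup is held upright by its lid, and the shaker, sticks and bottle are undisturbed. I'll carry it over the stack high.

Request:
arm_command(
  targets=[
    {"hand": 0,"x": 0,"y": 0,"z": -0.03,"yaw": 0},
    {"hand": 0,"x": 0,"y": 0,"z": -0.045,"yaw": 0},
    {"hand": 0,"x": 0.015,"y": 0,"z": -0.045,"yaw": 0},
    {"hand": 0,"x": 0.03,"y": 0.001,"z": -0.033,"yaw": 0},
    {"hand": 0,"x": 0.045,"y": 0.002,"z": 0,"yaw": 0},
    {"hand": 0,"x": 0.045,"y": 0.002,"z": 0,"yaw": 0},
    {"hand": 0,"x": 0.045,"y": 0.002,"z": 0,"yaw": 0},
    {"hand": 0,"x": 0.045,"y": 0.002,"z": 0,"yaw": 0},
    {"hand": 0,"x": 0.045,"y": 0.002,"z": 0,"yaw": 0},
    {"hand": 0,"x": 0.045,"y": 0.002,"z": 0,"yaw": 0},
  ],
)

```text
clock: 20.15
eef_pos: [501.4, -6.6, 229.6]
eef_rot: [-3.141, -0.0, 1.524]
wrist_force: [0.9, -0.2, -0.6]
finger_gap: 59.2
finger_force: 14.0
```

Request:
arm_command(
  targets=[
    {"hand": 0,"x": 0.045,"y": 0.002,"z": 0,"yaw": 0},
    {"hand": 0,"x": 0.045,"y": 0,"z": 0,"yaw": 0},
    {"hand": 0,"x": 0.045,"y": 0,"z": 0,"yaw": 0},
    {"hand": 0,"x": 0.04,"y": 0,"z": 0,"yaw": 0},
    {"hand": 0,"x": 0.02,"y": 0,"z": 0,"yaw": 0},
    {"hand": 0,"x": 0,"y": 0,"z": 0,"yaw": 0},
    {"hand": 0,"x": 0,"y": 0,"z": 0,"yaw": 0},
  ],
)

```text
clock: 20.85
eef_pos: [512.7, 186.0, 229.5]
eef_rot: [-3.14, 0.001, 1.524]
wrist_force: [-0.1, -0.2, -0.9]
finger_gap: 58.9
finger_force: 14.0
```

```bash
python3 - <<'E'
from h import *
for i in range(2): camera("wrist")
c=get_calibration("wrist");im=camera("wrist")[:,:,::-1].copy();s=manip.read_state();print(s["eef_pos"],s["eef_rot"],s["finger_gap"])
cv2.imwrite("pics/w6.png",im);np.save("w6c.npy",c)
print(w2px(c,[[521.4,365.3,19]]))
E
```

```text
[513.   185.22 230.16] [-3.14  0.    1.52] 58.854498213298235
[[319.62  18.51]]
```

View pics/w6.png

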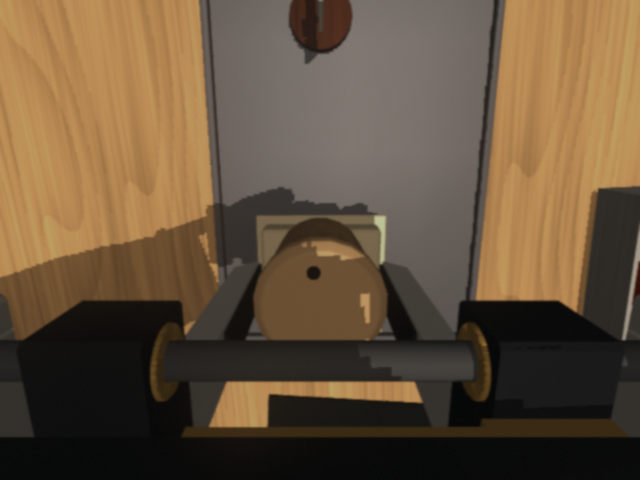

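The stand disc is centred at (321,20), with (320,18.5) predicted. The cup is held centrally, columns 254–387.

Request:
arm_command(
  targets=[
    {"hand": 0,"x": 0.025,"y": 0.0008,"z": 0,"yaw": 0},
    {"hand": 0,"x": 0.025,"y": 0,"z": 0,"yaw": 0},
    {"hand": 0,"x": 0.0046,"y": 0,"z": 0.02,"yaw": 0},
    {"hand": 0,"x": 0,"y": 0,"z": 0.04,"yaw": 0},
    {"hand": 0,"x": 0,"y": 0,"z": 0.04,"yaw": 0},
    {"hand": 0,"x": 0,"y": 0,"z": 0.035,"yaw": 0},
    {"hand": 0,"x": 0,"y": 0,"z": 0.02,"yaw": 0},
    {"hand": 0,"x": 0,"y": 0,"z": 0,"yaw": 0},
    {"hand": 0,"x": 0,"y": 0,"z": 0,"yaw": 0},
    {"hand": 0,"x": 0,"y": 0,"z": 0,"yaw": 0},
  ],
)

```text
clock: 22.0
eef_pos: [517.2, 240.8, 77.0]
eef_rot: [3.139, -0.001, 1.523]
wrist_force: [0.1, 0.5, -1.3]
finger_gap: 58.9
finger_force: 14.0
```

Request:
arm_command(
  targets=[
    {"hand": 0,"x": -0.001,"y": -0.0008,"z": 0.015,"yaw": 0},
    {"hand": 0,"x": 0,"y": 0,"z": 0.007,"yaw": 0},
    {"hand": 0,"x": 0,"y": 0,"z": 0.003,"yaw": 0},
    {"hand": 0,"x": 0,"y": 0,"z": 0.001,"yaw": 0},
    {"hand": 0,"x": 0,"y": 0,"z": 0.001,"yaw": 0},
    {"hand": 0,"x": 0,"y": 0,"z": 0,"yaw": 0},
    {"hand": 0,"x": 0,"y": 0,"z": 0,"yaw": 0},
  ],
)

```text
clock: 22.7
eef_pos: [515.6, 239.9, 48.6]
eef_rot: [3.141, -0.0, 1.524]
wrist_force: [-0.2, 0.2, -1.3]
finger_gap: 58.8
finger_force: 14.0
```

Request:
arm_command(
  targets=[
    {"hand": 0,"x": 0,"y": 0,"z": 0.001,"yaw": 0},
    {"hand": 0,"x": 0,"y": 0,"z": 0.0005,"yaw": 0},
    {"hand": 0,"x": 0,"y": 0,"z": 0,"yaw": 0},
    {"hand": 0,"x": 0,"y": 0,"z": 0,"yaw": 0},
  ],
)

```text
clock: 23.1
eef_pos: [515.7, 240.1, 47.9]
eef_rot: [3.141, -0.001, 1.524]
wrist_force: [-4.7, -1.3, 9.6]
finger_gap: 58.9
finger_force: 14.0
```

Request:
arm_command(
  targets=[
    {"hand": 0.3,"x": 0,"y": 0,"z": -0.0005,"yaw": 0},
    {"hand": 0.7,"x": 0,"y": 0,"z": 0,"yaw": 0},
    {"hand": 0.9,"x": 0,"y": 0,"z": 0,"yaw": 0},
    {"hand": 0.9,"x": 0,"y": 0,"z": -0.01,"yaw": 0},
    {"hand": 0.9,"x": 0,"y": 0,"z": -0.035,"yaw": 0},
    {"hand": 0.9,"x": 0,"y": 0,"z": -0.045,"yaw": 0},
    {"hand": 0.9,"x": 0,"y": 0,"z": -0.045,"yaw": 0},
    {"hand": 0.9,"x": 0,"y": 0,"z": -0.03,"yaw": 0},
    {"hand": 0.9,"x": -0.02,"y": 0,"z": -0.01,"yaw": 0},
    {"hand": 0.9,"x": -0.04,"y": 0,"z": 0,"yaw": 0},
  ],
)

```text
clock: 24.1
eef_pos: [513.0, 180.7, 224.9]
eef_rot: [3.138, -0.001, 1.526]
wrist_force: [0.6, -0.5, 0.8]
finger_gap: 89.4
finger_force: 0.0
```

Request:
arm_command(
  targets=[
    {"hand": 0.9,"x": -0.045,"y": -0.001,"z": 0,"yaw": 0},
    {"hand": 0.9,"x": -0.045,"y": -0.001,"z": 0,"yaw": 0},
    {"hand": 0.9,"x": -0.045,"y": -0.001,"z": 0,"yaw": 0},
    {"hand": 0.9,"x": -0.045,"y": 0,"z": 0,"yaw": 0},
    {"hand": 0.9,"x": -0.045,"y": 0,"z": 0,"yaw": 0},
    {"hand": 0.9,"x": -0.04,"y": 0,"z": 0.02,"yaw": 0},
    {"hand": 0.9,"x": -0.025,"y": 0,"z": 0.03,"yaw": 0},
    {"hand": 0.9,"x": -0.01,"y": 0,"z": 0.02,"yaw": 0},
    {"hand": 0.9,"x": 0,"y": 0,"z": 0,"yaw": 0},
    {"hand": 0.9,"x": 0,"y": 0,"z": 0,"yaw": 0},
  ],
)

```text
clock: 25.1
eef_pos: [495.8, -119.4, 153.4]
eef_rot: [3.141, 0.0, 1.524]
wrist_force: [-0.3, -0.6, 0.8]
finger_gap: 89.5
finger_force: 0.0
```

Request:
arm_command(
  targets=[
    {"hand": 0.9,"x": -0.001,"y": 0,"z": 0.03,"yaw": 0},
    {"hand": 0.9,"x": 0,"y": 0,"z": 0.04,"yaw": 0},
    {"hand": 0.9,"x": 0,"y": 0,"z": 0.035,"yaw": 0},
    {"hand": 0.9,"x": 0,"y": 0,"z": 0.02,"yaw": 0},
    {"hand": 0.9,"x": 0,"y": 0,"z": 0.01,"yaw": 0},
    {"hand": 0.9,"x": 0,"y": 0,"z": 0,"yaw": 0},
    {"hand": 0.9,"x": 0,"y": 0,"z": 0,"yaw": 0},
  ],
  newtons=14,
)

```text
clock: 25.8
eef_pos: [496.5, -120.6, 18.9]
eef_rot: [3.139, 0.001, 1.524]
wrist_force: [0.6, -0.6, -0.4]
finger_gap: 89.5
finger_force: 0.0
```

Request:
arm_command(
  targets=[
    {"hand": -0.3,"x": 0,"y": 0,"z": 0,"yaw": 0},
    {"hand": -0.3,"x": 0,"y": 0,"z": 0,"yaw": 0},
    {"hand": -0.3,"x": 0,"y": 0,"z": 0,"yaw": 0},
    {"hand": -0.3,"x": 0,"y": 0,"z": 0,"yaw": 0},
    {"hand": -0.3,"x": 0,"y": 0,"z": 0,"yaw": 0},
    {"hand": -0.3,"x": 0,"y": 0,"z": 0,"yaw": 0},
    {"hand": -0.3,"x": 0,"y": 0,"z": 0,"yaw": 0},
  ],
)

```text
clock: 26.5
eef_pos: [495.4, -120.7, 17.3]
eef_rot: [-3.141, -0.0, 1.524]
wrist_force: [-0.6, 0.2, 0.6]
finger_gap: 43.6
finger_force: 14.0
```

Request:
arm_command(
  targets=[
    {"hand": -0.3,"x": 0,"y": 0,"z": -0.015,"yaw": 0},
    {"hand": -0.3,"x": 0,"y": 0,"z": -0.035,"yaw": 0},
    {"hand": -0.3,"x": 0,"y": 0,"z": -0.045,"yaw": 0},
    {"hand": -0.3,"x": 0,"y": 0,"z": -0.045,"yaw": 0},
    {"hand": -0.3,"x": 0.015,"y": 0.004,"z": -0.04,"yaw": 0},
    {"hand": -0.3,"x": 0.035,"y": 0.01,"z": -0.01,"yaw": 0},
    {"hand": -0.3,"x": 0.045,"y": 0.011,"z": 0,"yaw": 0},
    {"hand": -0.3,"x": 0.045,"y": 0.011,"z": 0,"yaw": 0},
    {"hand": -0.3,"x": 0.045,"y": 0.011,"z": 0,"yaw": 0},
    {"hand": -0.3,"x": 0.045,"y": 0.011,"z": 0,"yaw": 0},
  ],
)

```text
clock: 27.5
eef_pos: [564.4, 108.2, 207.2]
eef_rot: [-3.141, 0.0, 1.524]
wrist_force: [-0.1, -0.3, -0.9]
finger_gap: 43.8
finger_force: 14.0
```

Request:
arm_command(
  targets=[
    {"hand": -0.3,"x": 0.045,"y": 0.011,"z": 0,"yaw": 0},
    {"hand": -0.3,"x": 0.045,"y": 0.011,"z": 0,"yaw": 0},
    {"hand": -0.3,"x": 0.03,"y": 0.005,"z": 0,"yaw": 0},
    {"hand": -0.3,"x": 0.011,"y": 0,"z": 0,"yaw": 0},
    {"hand": -0.3,"x": 0,"y": 0,"z": 0,"yaw": -0.1},
    {"hand": -0.3,"x": 0,"y": 0,"z": 0,"yaw": -0.14},
    {"hand": -0.3,"x": 0,"y": 0,"z": 0,"yaw": -0.14},
    {"hand": -0.3,"x": 0,"y": 0,"z": 0,"yaw": -0.14},
    {"hand": -0.3,"x": 0,"y": 0,"z": 0,"yaw": -0.14},
    {"hand": -0.3,"x": 0,"y": 0,"z": 0,"yaw": -0.14},
  ],
)

```text
clock: 28.5
eef_pos: [597.2, 235.0, 207.2]
eef_rot: [-3.141, -0.0, 2.329]
wrist_force: [-0.0, 0.3, -1.3]
finger_gap: 43.4
finger_force: 14.0
```

Request:
arm_command(
  targets=[
    {"hand": -0.3,"x": 0,"y": 0,"z": 0,"yaw": -0.14},
    {"hand": -0.3,"x": 0,"y": 0,"z": 0,"yaw": -0.14},
    {"hand": -0.3,"x": 0,"y": 0,"z": 0,"yaw": -0.14},
    {"hand": -0.3,"x": 0,"y": 0,"z": 0,"yaw": -0.14},
    {"hand": -0.3,"x": 0,"y": 0,"z": 0,"yaw": -0.14},
    {"hand": -0.3,"x": 0,"y": 0,"z": 0,"yaw": -0.07},
    {"hand": -0.3,"x": 0,"y": 0,"z": 0,"yaw": 0},
    {"hand": -0.3,"x": 0,"y": 0,"z": 0,"yaw": 0},
  ],
)

```text
clock: 29.3
eef_pos: [597.3, 235.4, 207.3]
eef_rot: [-3.141, -0.0, 3.091]
wrist_force: [-0.4, 0.4, -0.5]
finger_gap: 43.2
finger_force: 14.0
```

```bash
python3 - <<'E'
from h import *
for i in range(2): camera("wrist")
c=get_calibration("wrist");im=camera("wrist")[:,:,::-1].copy();s=manip.read_state();print(s["eef_pos"],s["eef_rot"],s["finger_gap"])
cv2.imwrite("pics/w7.png",im);np.save("w7c.npy",c)
print(w2px(c,[[516,240,77],[521.4,365.3,19],[510.5,114.5,141]]))
E
```

```text
[597.33 235.72 207.32] [-3.14 -0.    3.09] 43.5441366147121
[[320.26 123.46]
 [453.74 125.42]
 [119.4  119.88]]
```

View pics/w7.png

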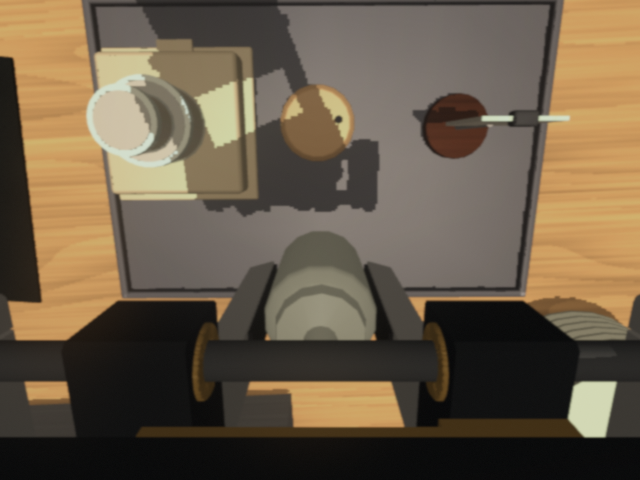

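The cup is upright, lid columns 281–354 and rows 85–161. The disc spans about 425–489 and the stack is intact at left.

```bash
python3 - <<'E'
from h import *
c=np.load("w7c.npy",allow_pickle=True).item()
for n,z,q in[("cup",77,[(281,123),(354,123),(317.5,85),(317.5,161)]),("disc",19,[(425,125),(488,125),(456.5,93),(456.5,157)]),("dip",141,[(87.5,118),(157,118),(122,81),(122,155)])]:
    p=px2w(c,q,z);print(n,p[:2,1].mean(),p[2:,0].mean(),np.ptp(p,0))
E
```

```text
cup 237.83879527654722 516.1951255042391 [57.66 57.59  0.  ]
disc 367.8760855257739 521.6990871751271 [58.04 59.09  0.  ]
dip 116.4713505430895 509.94696583977804 [43.99 43.35  0.  ]
```

Request:
arm_command(
  targets=[
    {"hand": -0.3,"x": 0,"y": 0,"z": 0.02,"yaw": 0},
    {"hand": -0.3,"x": 0,"y": 0,"z": 0.04,"yaw": 0},
    {"hand": -0.3,"x": 0,"y": 0,"z": 0.04,"yaw": 0},
    {"hand": -0.3,"x": 0,"y": 0,"z": 0.04,"yaw": 0},
    {"hand": -0.3,"x": 0,"y": 0,"z": 0.03,"yaw": 0},
    {"hand": -0.3,"x": 0,"y": 0,"z": 0.012,"yaw": 0},
    {"hand": -0.3,"x": 0,"y": 0,"z": 0.003,"yaw": 0},
    {"hand": -0.3,"x": 0,"y": 0,"z": 0,"yaw": 0},
    {"hand": -0.3,"x": 0,"y": 0,"z": 0,"yaw": 0},
    {"hand": -0.3,"x": 0,"y": 0,"z": 0,"yaw": 0},
  ],
)

```text
clock: 30.45
eef_pos: [598.0, 236.2, 23.9]
eef_rot: [3.141, 0.002, 3.094]
wrist_force: [0.8, -0.5, -0.5]
finger_gap: 43.0
finger_force: 14.0
```

Request:
arm_command(
  targets=[
    {"hand": -0.3,"x": 0,"y": 0,"z": 0.002,"yaw": 0},
    {"hand": -0.3,"x": 0,"y": 0,"z": 0.001,"yaw": 0},
    {"hand": -0.3,"x": 0,"y": 0,"z": 0,"yaw": 0},
    {"hand": -0.3,"x": 0,"y": 0,"z": 0,"yaw": 0},
  ],
)

```text
clock: 30.85
eef_pos: [597.4, 236.0, 19.4]
eef_rot: [-3.142, -0.0, 3.094]
wrist_force: [0.1, 0.5, -0.4]
finger_gap: 43.4
finger_force: 14.0
```

Request:
arm_command(
  targets=[
    {"hand": -0.3,"x": 0,"y": 0,"z": 0.0006,"yaw": 0},
    {"hand": -0.3,"x": 0,"y": 0,"z": 0,"yaw": 0},
    {"hand": -0.3,"x": 0,"y": 0,"z": 0,"yaw": 0},
  ],
)

```text
clock: 31.15
eef_pos: [597.3, 236.0, 18.7]
eef_rot: [-3.142, -0.0, 3.094]
wrist_force: [-1.0, 0.1, -0.6]
finger_gap: 43.4
finger_force: 14.0
```

Request:
arm_command(
  targets=[
    {"hand": -0.3,"x": 0,"y": 0,"z": 0.0005,"yaw": 0},
    {"hand": -0.3,"x": 0,"y": 0,"z": 0,"yaw": 0},
    {"hand": -0.3,"x": 0,"y": 0,"z": 0,"yaw": 0},
  ],
)

```text
clock: 31.45
eef_pos: [597.5, 236.0, 18.4]
eef_rot: [3.141, 0.0, 3.094]
wrist_force: [0.3, -1.2, 1.2]
finger_gap: 43.6
finger_force: 14.0
```

Request:
arm_command(
  targets=[
    {"hand": 0,"x": 0,"y": 0,"z": 0.0002,"yaw": 0},
    {"hand": 0.3,"x": 0,"y": 0,"z": 0,"yaw": 0},
    {"hand": 0.3,"x": 0,"y": 0,"z": 0,"yaw": 0},
    {"hand": 0.3,"x": 0,"y": 0,"z": -0.01,"yaw": 0},
    {"hand": 0.3,"x": 0,"y": 0,"z": -0.03,"yaw": 0},
    {"hand": 0.3,"x": 0,"y": 0,"z": -0.045,"yaw": 0},
    {"hand": 0.3,"x": 0,"y": 0,"z": -0.045,"yaw": 0},
    {"hand": 0.3,"x": 0,"y": 0,"z": -0.045,"yaw": 0},
    {"hand": 0.3,"x": 0,"y": 0,"z": -0.045,"yaw": 0},
    {"hand": 0.3,"x": 0,"y": -0.02,"z": -0.02,"yaw": 0},
  ],
)

```text
clock: 32.45
eef_pos: [596.7, 217.4, 263.6]
eef_rot: [3.139, 0.006, 3.096]
wrist_force: [0.3, -0.3, -1.1]
finger_gap: 61.1
finger_force: 0.0
```

Request:
arm_command(
  targets=[
    {"hand": 0.3,"x": 0,"y": -0.045,"z": 0,"yaw": 0},
    {"hand": 0.3,"x": 0,"y": -0.045,"z": 0,"yaw": 0},
    {"hand": 0.3,"x": 0,"y": -0.045,"z": 0,"yaw": 0},
    {"hand": 0.3,"x": 0,"y": -0.045,"z": 0,"yaw": 0},
    {"hand": 0.3,"x": 0,"y": -0.045,"z": 0,"yaw": 0},
    {"hand": 0.3,"x": 0,"y": -0.045,"z": 0,"yaw": 0},
    {"hand": 0.3,"x": 0,"y": -0.045,"z": 0,"yaw": 0},
    {"hand": 0.3,"x": 0,"y": -0.045,"z": 0,"yaw": 0},
    {"hand": 0.3,"x": 0,"y": -0.02,"z": 0,"yaw": 0},
    {"hand": 0.3,"x": 0,"y": 0,"z": 0,"yaw": 0},
  ],
)

```text
clock: 33.45
eef_pos: [577.7, -166.1, 258.6]
eef_rot: [-3.141, 0.0, 3.091]
wrist_force: [0.3, 0.1, -0.8]
finger_gap: 60.3
finger_force: 0.0
```

```bash
python3 - <<'E'
from h import *
im=camera("top")[:,:,::-1].copy();cv2.imwrite("pics/top1.png",im)
cv2.imwrite("pics/t1c.png",cv2.resize(im[155:315,78:313],None,fx=3.4,fy=3.4,interpolation=2))
E
```

```text
(no output)
```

View pics/t1c.png

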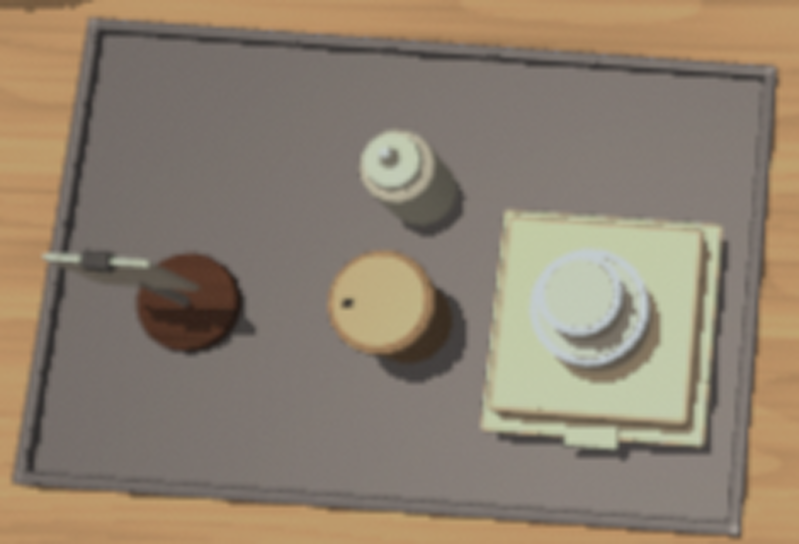

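The top crop shows everything upright: cup lid centre (382,302), nozzle tip (389,155), bottle shoulder ring (397,165), tub centre (590,308) and dip centre (579,292). The box has not moved.

```bash
python3 - <<'E'
from h import *
c=get_calibration("top")
f=lambda p:(np.array(p,float)+.5)/3.4-.5+[78,155]
R=np.array([[np.cos(-.047),-np.sin(-.047)],[np.sin(-.047),np.cos(-.047)]]);o=np.array([545.23,238.5])
for n,p,z in[("box",(599.5,321),65),("disc",(189,302),18),("cup",(382,302),77),("nozzle",(389,155),93),("shoulder",(397,165),64),("tub",(590.5,308),107),("dip",(579,293),141)]:
    w=px2w(c,f([p]),z)[0,:2];print(n,w,"tray",(w-o)@R)
E
```

```text
box [508.62 113.7 ] tray [ -30.71 -126.38]
disc [521.43 365.34] tray [-29.73 125.59]
cup [514.29 234.24] tray [-30.71  -5.71]
nozzle [595.09 232.25] tray [50.1  -3.91]
shoulder [597.07 235.24] tray [51.94 -0.82]
tub [508.77 113.27] tray [ -30.54 -126.8 ]
dip [510.7  114.87] tray [ -28.68 -125.12]
```

The stack is centred on the lid. The cup measures about 4–5 mm off midway towards the box in both views. I'll re-grip it across tray y, which centres it on the tool, and set it back exactly midway.

Request:
arm_command(
  targets=[
    {"hand": 0.7,"x": 0.009,"y": 0.03,"z": 0,"yaw": 0},
    {"hand": 0.7,"x": 0.009,"y": 0.045,"z": 0,"yaw": 0},
    {"hand": 0.7,"x": 0.009,"y": 0.045,"z": 0,"yaw": 0},
    {"hand": 0.7,"x": 0.009,"y": 0.045,"z": 0,"yaw": 0},
    {"hand": 0.7,"x": 0.009,"y": 0.045,"z": 0,"yaw": 0},
    {"hand": 0.7,"x": 0.009,"y": 0.045,"z": 0,"yaw": 0},
    {"hand": 0.7,"x": 0.009,"y": 0.045,"z": 0,"yaw": 0},
    {"hand": 0.7,"x": 0.009,"y": 0.045,"z": 0,"yaw": 0},
    {"hand": 0.7,"x": 0.009,"y": 0.035,"z": 0,"yaw": 0},
    {"hand": 0.7,"x": 0.001,"y": 0.018,"z": 0,"yaw": 0},
  ],
)

```text
clock: 34.5
eef_pos: [513.5, 241.8, 258.7]
eef_rot: [3.141, 0.0, 3.098]
wrist_force: [-0.6, -0.5, 0.4]
finger_gap: 79.4
finger_force: 0.0
```

Request:
arm_command(
  targets=[
    {"hand": 0.7,"x": 0,"y": 0,"z": 0.03,"yaw": 0},
    {"hand": 0.7,"x": 0,"y": 0,"z": 0.045,"yaw": 0},
    {"hand": 0.7,"x": 0,"y": 0,"z": 0.035,"yaw": 0},
    {"hand": 0.7,"x": 0,"y": 0,"z": 0,"yaw": 0},
    {"hand": 0.7,"x": 0,"y": 0,"z": 0,"yaw": 0},
    {"hand": 0.7,"x": 0,"y": 0,"z": 0,"yaw": 0},
  ],
)

```text
clock: 35.1
eef_pos: [516.1, 238.7, 150.7]
eef_rot: [3.14, 0.003, 3.094]
wrist_force: [0.2, 0.4, -0.3]
finger_gap: 80.2
finger_force: 0.0
```

Request:
arm_command(
  targets=[
    {"hand": 0.7,"x": 0,"y": -0.0025,"z": 0.02,"yaw": 0},
    {"hand": 0.7,"x": 0,"y": 0,"z": 0.025,"yaw": 0},
    {"hand": 0.7,"x": 0,"y": 0,"z": 0.02,"yaw": 0},
    {"hand": 0.7,"x": 0,"y": 0,"z": 0,"yaw": 0},
    {"hand": 0.7,"x": 0,"y": 0,"z": 0,"yaw": 0},
  ],
  newtons=8,
)

```text
clock: 35.6
eef_pos: [516.0, 235.7, 84.9]
eef_rot: [3.141, 0.002, 3.094]
wrist_force: [0.3, 0.6, 0.2]
finger_gap: 80.0
finger_force: 0.0
```

Request:
arm_command(
  targets=[
    {"hand": 0.7,"x": 0,"y": 0,"z": 0.02,"yaw": 0},
    {"hand": 0.7,"x": 0,"y": 0,"z": 0.012,"yaw": 0},
    {"hand": 0.7,"x": 0,"y": 0,"z": 0.003,"yaw": 0},
    {"hand": 0.7,"x": 0,"y": 0,"z": 0,"yaw": 0},
    {"hand": 0.7,"x": 0,"y": 0,"z": 0,"yaw": 0},
  ],
)

```text
clock: 36.1
eef_pos: [515.7, 235.6, 49.0]
eef_rot: [3.141, 0.001, 3.094]
wrist_force: [-0.7, 0.3, 0.3]
finger_gap: 79.7
finger_force: 0.0
```

Close slowly and watch for a side force.

Request:
arm_command(
  targets=[
    {"hand": 0.5,"x": 0,"y": 0,"z": 0.0005,"yaw": 0},
    {"hand": 0.42,"x": 0,"y": 0,"z": 0,"yaw": 0},
    {"hand": 0.38,"x": 0,"y": 0,"z": 0,"yaw": 0},
    {"hand": 0.34,"x": 0,"y": 0,"z": 0,"yaw": 0},
    {"hand": 0.3,"x": 0,"y": 0,"z": 0,"yaw": 0},
    {"hand": 0.26,"x": 0,"y": 0,"z": 0,"yaw": 0},
    {"hand": 0.22,"x": 0,"y": 0,"z": 0,"yaw": 0},
    {"hand": 0.1,"x": 0,"y": 0,"z": 0,"yaw": 0},
    {"hand": 0,"x": 0,"y": 0,"z": 0,"yaw": 0},
    {"hand": 0,"x": 0,"y": 0,"z": 0,"yaw": 0},
  ],
  newtons=12,
)

```text
clock: 37.1
eef_pos: [515.3, 235.5, 47.6]
eef_rot: [3.141, 0.0, 3.094]
wrist_force: [0.3, 2.1, 2.1]
finger_gap: 58.6
finger_force: 12.0
```

Request:
arm_command(
  targets=[
    {"hand": 0,"x": 0,"y": 0,"z": -0.003,"yaw": 0},
    {"hand": 0,"x": 0,"y": 0,"z": -0.003,"yaw": 0},
    {"hand": 0,"x": 0,"y": 0.002,"z": 0,"yaw": 0},
    {"hand": 0,"x": 0,"y": 0.002,"z": 0,"yaw": 0},
    {"hand": 0,"x": 0,"y": 0,"z": 0,"yaw": 0},
    {"hand": 0,"x": 0,"y": 0,"z": 0.003,"yaw": 0},
    {"hand": 0,"x": 0,"y": 0,"z": 0.0015,"yaw": 0},
    {"hand": 0,"x": 0,"y": 0,"z": 0.0005,"yaw": 0},
    {"hand": 0,"x": 0,"y": 0,"z": 0,"yaw": 0},
    {"hand": 0,"x": 0,"y": 0,"z": 0,"yaw": 0},
  ],
)

```text
clock: 38.1
eef_pos: [515.5, 239.3, 48.6]
eef_rot: [3.142, 0.0, 3.094]
wrist_force: [-0.6, 0.1, -0.2]
finger_gap: 59.3
finger_force: 12.0
```

Request:
arm_command(
  targets=[
    {"hand": 0,"x": 0,"y": 0,"z": 0.0006,"yaw": 0},
    {"hand": 0,"x": 0,"y": 0,"z": 0,"yaw": 0},
    {"hand": 0,"x": 0,"y": 0,"z": 0,"yaw": 0},
  ],
)

```text
clock: 38.4
eef_pos: [515.4, 239.4, 48.0]
eef_rot: [3.142, 0.0, 3.094]
wrist_force: [-0.3, -1.2, -0.7]
finger_gap: 58.7
finger_force: 12.0
```

Request:
arm_command(
  targets=[
    {"hand": 0,"x": 0,"y": 0,"z": 0.0005,"yaw": 0},
    {"hand": 0,"x": 0,"y": 0,"z": 0,"yaw": 0},
    {"hand": 0,"x": 0,"y": 0,"z": 0,"yaw": 0},
  ],
)

```text
clock: 38.7
eef_pos: [515.5, 239.4, 47.6]
eef_rot: [3.141, 0.0, 3.094]
wrist_force: [-0.6, 0.8, 2.2]
finger_gap: 58.9
finger_force: 12.0
```

Contact. Release, rise and clear away.

Request:
arm_command(
  targets=[
    {"hand": 0.3,"x": 0,"y": 0,"z": 0,"yaw": 0},
    {"hand": 0.6,"x": 0,"y": 0,"z": 0,"yaw": 0},
    {"hand": 0.6,"x": 0,"y": 0,"z": 0,"yaw": 0},
    {"hand": 0.6,"x": 0,"y": 0,"z": -0.01,"yaw": 0},
    {"hand": 0.6,"x": 0,"y": 0,"z": -0.035,"yaw": 0},
    {"hand": 0.6,"x": 0,"y": 0,"z": -0.045,"yaw": 0},
    {"hand": 0.6,"x": 0,"y": 0,"z": -0.045,"yaw": 0},
    {"hand": 0.6,"x": 0,"y": 0,"z": -0.045,"yaw": 0},
    {"hand": 0.6,"x": 0,"y": 0,"z": -0.04,"yaw": 0},
    {"hand": 0.6,"x": 0,"y": -0.02,"z": 0,"yaw": 0},
  ],
)

```text
clock: 39.7
eef_pos: [515.5, 220.8, 274.0]
eef_rot: [3.138, 0.009, 3.096]
wrist_force: [-0.8, -0.5, -0.9]
finger_gap: 75.3
finger_force: 0.0
```

Request:
arm_command(
  targets=[
    {"hand": 0.6,"x": 0,"y": -0.045,"z": 0,"yaw": 0},
    {"hand": 0.6,"x": 0,"y": -0.045,"z": 0,"yaw": 0},
    {"hand": 0.6,"x": 0,"y": -0.045,"z": 0,"yaw": 0},
    {"hand": 0.6,"x": 0,"y": -0.045,"z": 0,"yaw": 0},
    {"hand": 0.6,"x": 0,"y": -0.045,"z": 0,"yaw": 0},
    {"hand": 0.6,"x": 0,"y": -0.045,"z": 0,"yaw": 0},
    {"hand": 0.6,"x": 0,"y": -0.045,"z": 0,"yaw": 0},
    {"hand": 0.6,"x": 0,"y": -0.03,"z": 0,"yaw": 0},
    {"hand": 0.6,"x": 0,"y": 0,"z": 0,"yaw": 0},
    {"hand": 0.6,"x": 0,"y": 0,"z": 0,"yaw": 0},
  ],
)

```text
clock: 40.7
eef_pos: [497.9, -125.4, 268.0]
eef_rot: [3.142, 0.0, 3.093]
wrist_force: [-0.2, -0.1, -0.5]
finger_gap: 75.6
finger_force: 0.0
```

```bash
python3 - <<'E'
from h import *
im=camera("top")[:,:,::-1].copy();cv2.imwrite("pics/top2.png",im)
cv2.imwrite("pics/t2c.png",cv2.resize(im[155:315,78:313],None,fx=3.4,fy=3.4,interpolation=2))
E
```

```text
(no output)
```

View pics/t2c.png

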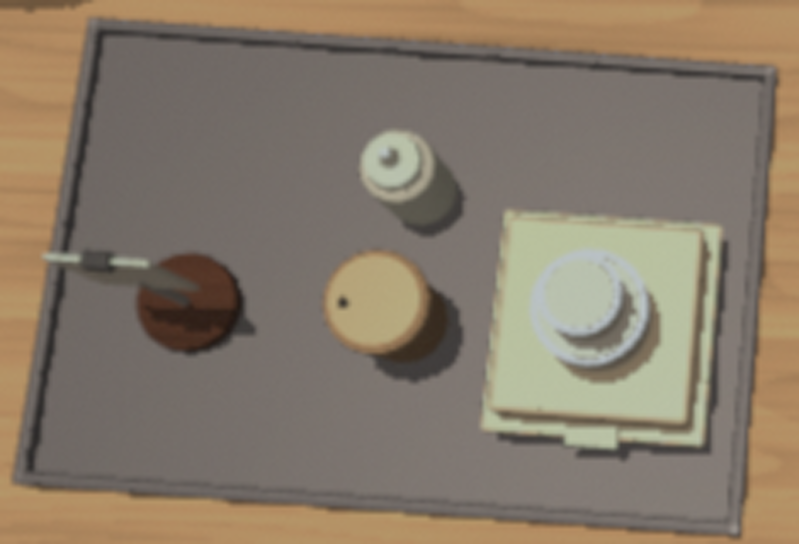

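The final top view shows the cup lid at about (378,302) and the bottle nozzle at (389,155), in line with each other and midway to within about 3 mm. The stack is centred, the box unmoved and the gripper clear.

```bash
python3 -c "
from cell import manip
print(manip.sign_off())"
```

```text
the job is handed in; nothing more can be done
None
```

The order is laid out and handed in at about 41 s: tub and dip pot centred on the meal box, cup and bottle upright and about 2–4 mm off midway towards the box, with a gap of about 29 mm, and the meal box, shaker and toothpick holder undisturbed as far as the pictures show.

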